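# Feel a locating pin into the tacking jig

## Robot

A 7-joint arm with a two-finger parallel gripper is mounted at the origin on the work surface. World frame = base frame: x ahead of the robot, y to its left, z up, the work surface at z = 0. Lengths are in mm, angles in rad, forces in N, time in s.
With the tool pointing down it reaches from about 400 to 875 mm from the base axis. Payload 4.4 kg.
Tool frame: the origin (TCP) lies on the centre line of the jaws, within the pads' length; the fingertips stand 25 mm ahead of it and the grasp point (between the pads) lies 6 mm ahead of it (ctrl.finger_overhang is the distance from the TCP to the fingertips, in mm); z points along the fingers, y is the line along which they close (so a half turn about z gives the same grasp; the last joint's range is limited). The gripper opens to 85 mm and grips with 20 to 120 N. Pads are 22 mm wide; open, the fingers measure 114 mm over their backs; the gripper's body (76 mm by 85 mm) begins 54 mm behind the grasp point. The pads swing forward as they close: fully open they stand 13 mm farther back than shut.
Start: joints at [-1.354, 0.628, 0.038, 1.517, -0.027, 0.996, -0.02], TCP at [181.356, 624.201, 256.313] pointing down, gripper open.
Joint ranges: [-3.06, 3.06], [-0.37, 2.12], [-1.25, 1.32], [0.18, 2.47], [-1.1, 4.24], [0.23, 1.98], [-2.94, 2.94]. Speed limits (rad/s): [2.57, 2.57, 3.14, 3.14, 3.14, 3.14, 3.14].

## Interface

Orientations are given as [roll, pitch, yaw] about the fixed x, y, z axes, in that order (R = Rz(yaw) Ry(pitch) Rx(roll)).
In Python, from cell import ctrl gives the robot as it stands. The module is installed in compiled form; this text tells all that it offers.
- The arm moves only by the tool play_rows, never from a script. Its argument "targets" is a list of rows, each a list of 5 numbers: the closure, from 0 (fully open) to 1 (shut), then the shift along the tool's x, y, z in cm, then the turn about the tool's z in degrees. In form: [[gripper, dx, dy, dz, spin], ...]. A call has 1 to 10 rows; each row is the pose to reach, as a shift and turn from the pose commanded when the call began, along the tool's axes at that moment; what a row does not reach only later rows make up. A row lasts 1/10 s, in which the tool goes at most 50 mm and 8.59 degrees, less where a joint would pass 70% of its speed; a pose out of reach is approached as far as the arm can. A call with a gripper value outside its range is refused whole. The fingers move at their own pace and stop on an object; the grip force is fixed at half the most. Time passes only in rows, so rows that repeat a pose let the fingers close. It gives the time, the measured TCP pose, the force, the opening and the grip force at its end, in the units of the state.
- ctrl.read_state(): the state, without advancing time (a new reading comes with each control period).
- ctrl.get_image(name): name is "scene" or "top"; returns (picture, depth): 420x560x3 uint8, red, green, blue; 420x560 float32, mm along the optical axis (not along the pixel's ray), 0 where there is no reading.
- ctrl.calibration(name): a dict with "vfov" (degrees; the focal length in pixels is half the picture's height over the tangent of half this angle, whatever the lens; pixels are square), "cx", "cy" (the principal point, pixels), "k1" (the pictures are not rectified: a ray, as slopes to the right and down, at radius r is drawn at 1 + k1 r^2 times it, then the intrinsics apply), "extrinsics" (4x4, takes a point from camera to world coordinates). Camera axes: x right, y down, z forward; pixel columns grow to the right and rows downward; lengths in mm; the calibration is good to about 2 mm. A picture is of the moment at which its call begins. calibration takes no time and is no camera call.
- ctrl.finish_job(): hands the job in; it is judged then, once.
Trained networks look in the newest picture that a camera, given by its name, has taken for a name from the list of things; names that differ only in an ending like _2 or _b are one class to them, and where a whole thing is asked for, a point or a joint stands for the part that bears it (a point fixed in the world has none). Each returns a list of dicts, best first, with "confidence" (0 to 1); they miss things now and then, are a little off and sometimes report something else, mostly with a low value. They report only what shows in the picture. A call takes as long as a camera call.
- ctrl.search_frame(camera, name): "bbox" ([left, top, right, bottom] in pixels, round what is visible of it).
- ctrl.trace(camera, name): "pixels" (420x560 bool, what is visible of it) and "bbox" ([left, top, right, bottom] in pixels, round what is visible of it).
The state is a dict: "clock": time; "qpos": joint angles; "qd": joint speeds; "tau": joint torques, N m; "eef_pos": TCP position; "tool_rot": TCP orientation; "force": force on the tool from outside, world axes, zero at the start; "torque": the same for the moment, N m; "width": finger opening in mm; "gripper_force": force on a finger pad.
Only numpy, scipy, OpenCV 4.12 (cv2) and the standard library are available. Lean on these libraries where they do the work, as an engineer would, in place of code of your own. Each camera call takes 0.05 s, during which the arm holds its last target. There are 200 camera calls.

## Task

Take the orange-headed locating pin out of its green stand, lower it upright into the wide yellow mouth of the jig until its tip rests on the bar beneath, and then slide the tip gently along the slot, staying down on the bar all the way, until it drops into the hole. Press the pin fully home so that its collar lies on the cover, and let go of it. Never press or push the pin hard against the jig (keep below 40 N), and leave the coupon, the pliers and the hammer where they lie.

Things in the scene. Friction and masses are not known exactly. Their poses are not given: they have to be found in the camera images.
- pin: Steel locating pin, 110 g, upright in the stand at the start. Round shank 12 mm in diameter, its bottom 2.5 mm tapered to 8.4 mm. Origin: centre of the tip's flat end; z up along the pin. Collar 24 mm in diameter from 28 to 34 mm above the tip.
- pin_head (a point): Centre of the pin's orange square head, 18 x 18 mm, 30 mm tall (34 to 64 mm above the tip; this point is 49 mm above it). Its flats face the pin's x and y axes; either pair can be gripped from above. The collar lies right under it.
- stand: Green fixed block 70 (x) x 50 (y) x 40 mm high with one 14 mm hole, 34 mm deep, in the middle of its top; the pin hangs in it by its collar, free to turn and to be lifted out (tip 12 mm above the block's underside). Origin: centre of its underside.
- jig: Fixed tacking jig 232 (x) x 84 (y) x 42 mm high; four bolt heads near its corners rise 4 mm more. Origin: centre of its underside; x runs along it from its yellow end to its bare metal end, z up. Its 10 mm thick cover has a keyhole slot along y = 0: a yellow mouth, then a narrow slot. Under the slot lies a flat level steel bar that cannot move.
- mouth (a point): Middle of the yellow mouth (28 mm wide, from x = -78 to -52 mm in the jig's frame) on the top of the bar, where the pin's tip is first set down: x = -64, y = 0, z = 32 mm in the jig's frame; axes as the jig's. The bar's top is 10 mm below the cover's top all along the slot.
- slot_start (a point): Centre of the narrow slot's beginning, level with the cover's top: x = -40, y = 0, z = 42 mm in the jig's frame. Between x = -52 and -40 mm the mouth narrows to the slot's width, 15 mm.
- slot_end (a point): Centre of the slot's closed end, level with the cover's top: x = +52, y = 0, z = 42 mm in the jig's frame. The bar has one unmarked blind hole, 14.5 mm wide, 21 mm deep, sharp-edged, on the slot's centre line, its centre anywhere from x = -4 to +38 mm, different each time. Home, the pin's tip is 18 mm below the bar's top and its collar is on the cover.
- coupon: Bystander: rusty welded T-shaped test piece 75 x 45 x 46 mm, 250 g, lying beyond the stand. Origin: centre of its underside.
- pliers: Bystander: end-cutting pliers with red handles, about 170 x 90 x 18 mm, lying flat. Origin near the joint, underside.
- hammer: Bystander: hammer 260 mm long lying flat at the left of the bench. Origin: underside, handle to its -x.

How it is judged (in metres and radians):
On the way:
1. the pin's tip rests on the bar inside the yellow mouth, upright (x of pin in the frame of jig between -0.08 and -0.046 m and y of pin in the frame of jig between -0.01 and 0.01 m and z of pin in the frame of jig between 0.0295 and 0.0345 m and angle between pin's own z axis and vertical below 0.25 rad and contact force between pin and jig above 0.3 N), for 0.1 s.
At the end, for the whole second after the job is handed in: The pin stands upright (within 0.12 rad) and still in the bar's hole, its tip at least 15 mm below the bar's top (collar within 3 mm of the cover), released by the fingers (x of pin in the frame of jig between -0.01 and 0.044 m and y of pin in the frame of jig between -0.004 and 0.004 m and z of pin in the frame of jig below 0.017 m and angle between pin's own z axis and vertical below 0.12 rad and linear speed of pin below 0.01 m/s and contact force between pin and the fingers below 0.05 N); the robot touches nothing.
It fails at once if the pin presses or pushes on the jig with more than 40 N (contact force between pin and jig above 40 N).
It fails at once if beyond the mouth, the pin's tip is inside the slot but lifted more than 4 mm off the bar (it must slide on the bar from the mouth, not be hopped or dropped in) (x of pin in the frame of jig between -0.036 and 0.055 m and y of pin in the frame of jig between -0.008 and 0.008 m and z of pin in the frame of jig between 0.036 and 0.0405 m).
It fails at once if the weld coupon is shifted more than 15 mm (distance of coupon from where it was at the start of the episode above 0.015 m).
It fails at once if the pliers is shifted more than 15 mm (distance of pliers from where it was at the start of the episode above 0.015 m).
It fails at once if the hammer is shifted more than 15 mm (distance of hammer from where it was at the start of the episode above 0.015 m).
It also fails if it takes over 67 s, if anything falls off the work surface, if the arm or the gripper's body presses on something with over 40 N, if the wrist force passes 120 N, or if a joint passes its speed limit or range.

## Working session

There is one attempt and no reset: what is moved stays moved. The work goes in short steps, Python scripts to look and compute and a tool call to move; the robot and the scene stay as the last step left them, time stands still between calls to the robot, and variables do not carry over. Pictures are saved under pics/ and viewed, at most 10 in all, crops included, and the job is handed in when it is done.

Besides the shell and the picture viewer there is one more tool, called after "Call:" as a command line: name --pt "numbers of a row" for each row, then --argument value for the rest. play_rows: Moves the arm, as the interface text tells. Its arguments: {"type":"object","properties":{"targets":{"type":"array"}},"required":["targets"]}

```bash
mkdir -p pics; cat > h.py <<'E'
import numpy as np, cv2
from cell import ctrl
def K(n):
    c=ctrl.calibration(n); f=210/np.tan(np.radians(c['vfov']/2)); return c,f
def world(n,uv,depth=None,z=None):
    c,f=K(n); uv=np.atleast_2d(np.array(uv,float))
    d=(uv-[c['cx'],c['cy']])/f; s=d.copy()
    for _ in range(20): s=d/(1+c['k1']*(s**2).sum(1,keepdims=True))
    r=np.c_[s,np.ones(len(s))]; E=np.array(c['extrinsics'])
    if z is not None:
        w=r@E[:3,:3].T; t=(z-E[2,3])/w[:,2]; return E[:3,3]+w*t[:,None]
    return (r*np.asarray(depth).reshape(-1,1))@E[:3,:3].T+E[:3,3]
def maskpts(n,m,D):
    v,u=np.nonzero(m&(D>0)); return world(n,np.c_[u,v],D[v,u])
E
python3 - <<'E'
from h import *
for n in('scene','top'):
    im,D=ctrl.get_image(n); cv2.imwrite(f'pics/{n}0.png',im[:,:,::-1]); np.savez(f'{n}0.npz',im=im,D=D)
    c=ctrl.calibration(n); print(n,c['vfov'],c['cx'],c['cy'],c['k1'],np.round(c['extrinsics'],3).tolist())
    for t in('pin','pin_head','stand','jig','mouth'):
        r=ctrl.trace(n,t)
        for q in r[:2]:
            p=maskpts(n,q['pixels'],D); print(t,round(q['confidence'],2),np.round(q['bbox']),len(p),np.round(np.percentile(p,[3,50,97],axis=0)).tolist() if len(p) else '')
s=ctrl.read_state(); print(s, ctrl.finger_overhang)
E
```

```text
scene 43.892348077658994 283.8163311823532 210.18411579521836 0.0107158947871216 [[0.729, 0.4, -0.556, 1246.487], [0.685, -0.438, 0.583, -656.767], [-0.011, -0.805, -0.593, 759.891], [0.0, 0.0, 0.0, 1.0]]
pin 0.7 [316. 139. 402. 181.] 851 [[398.0, 359.0, 4.0], [560.0, 394.0, 19.0], [639.0, 436.0, 25.0]]
pin 0.67 [304. 182. 313. 203.] 160 [[565.0, 118.0, 38.0], [577.0, 123.0, 59.0], [583.0, 139.0, 76.0]]
pin_head 0.56 [302. 184. 312. 200.] 143 [[565.0, 118.0, 41.0], [577.0, 123.0, 59.0], [583.0, 136.0, 75.0]]
stand 0.86 [288. 188. 324. 223.] 667 [[535.0, 95.0, -1.0], [591.0, 116.0, 29.0], [612.0, 146.0, 40.0]]
mouth 0.67 [172. 225. 286. 288.] 4474 [[471.0, -197.0, 0.0], [585.0, -136.0, 39.0], [686.0, -63.0, 43.0]]
top 43.00214279570205 277.0568049132658 207.72438592036465 -0.06284950276402976 [[0.015, -0.982, 0.19, 285.732], [-1.0, -0.015, 0.002, 13.616], [0.001, -0.19, -0.982, 1556.296], [0.0, 0.0, 0.0, 1.0]]
pin 0.54 [234. 204. 242. 212.] 55 [[563.0, 119.0, 45.0], [569.0, 127.0, 74.0], [581.0, 136.0, 81.0]]
pin_head 0.52 [234. 203. 243. 214.] 52 [[563.0, 119.0, 46.0], [569.0, 127.0,
[... 467 characters left out ...]
qpos': array([-1.35379156,  0.62842735,  0.03850182,  1.51740251, -0.02697909,
        0.99633762, -0.02003912]), 'qd': array([ 9.00250340e-04,  2.44859781e-04,  9.49962324e-04,  2.11574241e-03,
       -1.47493603e-03,  8.09969304e-04,  5.71414933e-05]), 'tau': array([-2.79294427e-04, -5.62979329e+01,  1.22509852e+00, -1.93699980e+01,
        1.10090457e-02,  1.76939466e-03,  2.77423158e-05]), 'eef_pos': array([181.36367988, 624.18297848, 256.29491673]), 'tool_rot': array([-3.14153585e+00, -1.52803757e-05,  2.85873359e+00]), 'force': array([-0.2240382 , -0.16455724, -0.39476207]), 'torque': array([-0.01008499,  0.02552941, -0.03230097]), 'gripper_force': 0.0, 'width': 85.29939215854922} 25.0
```

View pics/scene0.png

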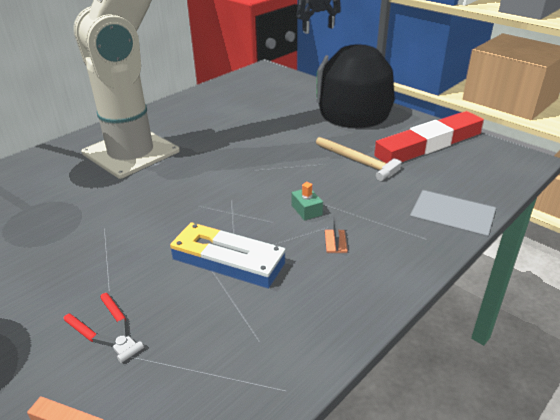

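View pics/top0.png

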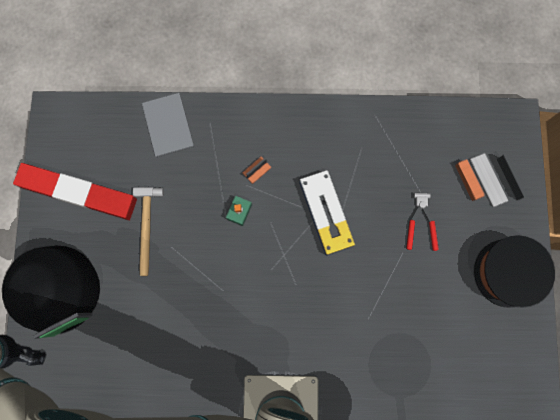

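The scene view shows the jig at about (228,255) with its yellow end at (195,240), and the stand and pin at (307,200). The top view shows the jig at (325,212) with its yellow end at (338,240), and the pin at (238,209). Next I'll fit the poses with a box-model silhouette fit in both cameras.

```bash
cat >> h.py <<'E'
from scipy.optimize import minimize
def proj(n,P):
    c,f=K(n); E=np.array(c['extrinsics']); q=(np.asarray(P,float)-E[:3,3])@E[:3,:3]
    s=q[:,:2]/q[:,2:]; s=s*(1+c['k1']*(s**2).sum(1,keepdims=True)); return s*f+[c['cx'],c['cy']]
def box(lx,ly,z0,z1): return np.array([[a*lx/2,b*ly/2,z] for a in(-1,1) for b in(-1,1) for z in(z0,z1)])
def render(n,p,B,win,S=8):
    x,y,a=p; R=np.array([[np.cos(a),-np.sin(a)],[np.sin(a),np.cos(a)]])
    P=np.c_[B[:,:2]@R.T+[x,y],B[:,2]]; uv=(proj(n,P)+.5-win[:2])*S
    h=cv2.convexHull(uv.astype(np.float32))[:,0]
    w,hh=win[2]-win[0],win[3]-win[1]; m=np.zeros((hh*S,w*S),np.float32)
    cv2.fillConvexPoly(m,np.round(h*16).astype(np.int32),1.,shift=4)
    return cv2.resize(m,(w,hh),interpolation=cv2.INTER_AREA)
def fit(ns,alpha,B,wins,p0,lock=False):
    f=lambda p:sum(((render(n,p,B,wins[n])-alpha[n])**2).sum() for n in ns)
    best=None
    for da in (np.radians([-8,0,8]) if not lock else np.radians([-40,-20,0,20,40])):
        s=np.array(p0)+[0,0,da]
        r=minimize(f,s,method='Nelder-Mead',options=dict(initial_simplex=np.vstack([s,s+[4,0,0],s+[0,4,0],s+[0,0,.1]]),xatol=.01,fatol=.01))
        if best is None or r.fun<best.fun: best=r
    return np.round([best.x[0],best.x[1],np.degrees(best.x[2]),best.fun],2)
E
cat > fit0.py <<'E'
from h import *
W={'jig':dict(scene=(160,215,300,295),top=(290,160,365,265)),'st':dict(scene=(280,172,332,230),top=(218,188,260,230))}
A={k:{} for k in('jig','stand','head')}
ims=[]
for n in('scene','top'):
    im=np.load(f'{n}0.npz')['im'].astype(float)
    w=W['jig'][n]; c=im[w[1]:w[3],w[0]:w[2]]
    A['jig'][n]=np.clip((c[...,0]-90)/100,0,1)   # red channel: white/yellow bright
    w=W['st'][n]; d=im[w[1]:w[3],w[0]:w[2]]
    A['head'][n]=np.clip((d[...,0]-d[...,1]-20)/70,0,1)
    g=np.clip((d[...,1]-d[...,0]-8)/25,0,1); A['stand'][n]=np.maximum(g,A['head'][n])
    for a in(c,d): ims.append(cv2.resize(a[...,::-1].astype(np.uint8),(395,295),interpolation=0))
cv2.imwrite('pics/crops.png',np.vstack([np.hstack(ims[:2]),np.hstack(ims[2:])]))
Bj=box(232,84,41.9,42);Bh=box(18,18,46,76);Bs=np.vstack([box(70,50,0,40),])
for ns in(['scene'],['top'],['scene','top']):
    print(ns,'jig',fit(ns,A['jig'],Bj,W['jig'],[569,-127,.33]),'head',fit(ns,A['head'],Bh,W['st'],[573,126,.3],True),'stand',fit(ns,A['stand'],Bs,W['st'],[571,125,.3],True))
E
python3 fit0.py
```

```text
['scene'] jig [ 574.11 -133.88   19.98 1219.23] head [571.13 130.38  22.84  10.41] stand [571.14 130.36 -21.78  67.56]
['top'] jig [ 570.21 -126.85   19.55  277.03] head [572.28 130.4    0.76   7.93] stand [573.69 130.34 -21.4   32.36]Traceback (most recent call last):
  File "fit0.py", line 16, in <module>
    print(ns,'jig',fit(ns,A['jig'],Bj,W['jig'],[569,-127,.33]),'head',fit(ns,A['head'],Bh,W['st'],[573,126,.3],True),'stand',fit(ns,A['stand'],Bs,W['st'],[571,125,.3],True))
                                                                      ~~~^^^^^^^^^^^^^^^^^^^^^^^^^^^^^^^^^^^^^^^^^^^
  File "h.py", line 32, in fit
    r=minimize(f,s,method='Nelder-Mead',options=dict(initial_simplex=np.vstack([s,s+[4,0,0],s+[0,4,0],s+[0,0,.1]]),xatol=.01,fatol=.01))
    res = _minimize_neldermead(fun, x0, args, callback, bounds=bounds,
                               **options)
    fxcc = func(xcc)
    fx = function(np.copy(x), *(wrapper_args + args))
  File "h.py", line 28, in <lambda>
    f=lambda p:sum(((render(n,p,B,wins[n])-alpha[n])**2).sum() for n in ns)
               ~~~^^^^^^^^^^^^^^^^^^^^^^^^^^^^^^^^^^^^^^^^^^^^^^^^^^^^^^^^^
  File "h.py", line 28, in <genexpr>
    f=lambda p:sum(((render(n,p,B,wins[n])-alpha[n])**2).sum() for n in ns)
                     ~~~~~~^^^^^^^^^^^^^^^
  File "h.py", line 22, in render
    P=np.c_[B[:,:2]@R.T+[x,y],B[:,2]]; uv=(proj(n,P)+.5-win[:2])*S
                                           ~~~~^^^^^
  File "h.py", line 17, in proj
    c,f=K(n); E=np.array(c['extrinsics']); q=(np.asarray(P,float)-E[:3,3])@E[:3,:3]
        ~^^^
  File "h.py", line 4, in K
    c=ctrl.calibration(n); f=210/np.tan(np.radians(c['vfov']/2)); return c,f
ValueError: time passes only in moves, steps and waits
```

View pics/crops.png

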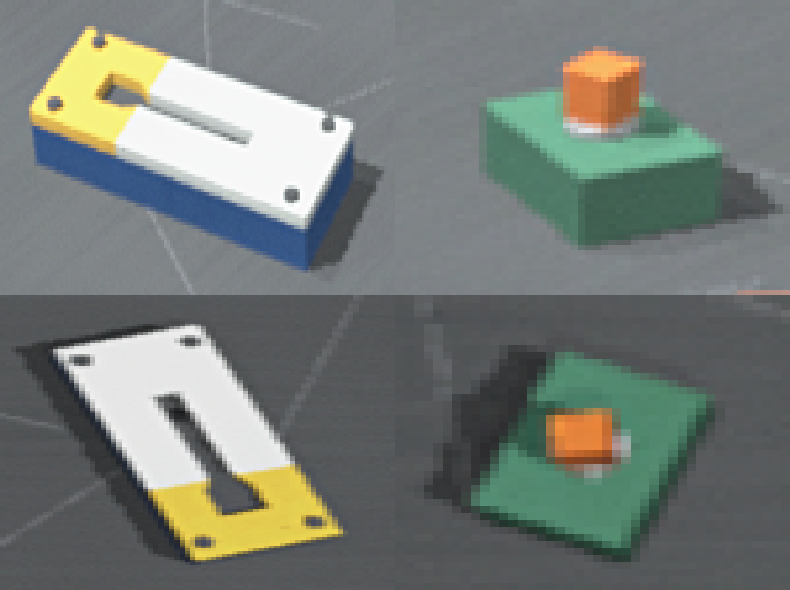

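```bash
python3 - <<'E'
s=open('h.py').read()
s=s.replace("def K(n):","import functools\n@functools.lru_cache\ndef K(n):",1); open('h.py','w').write(s)
s=open('fit0.py').read()
s=s.replace("np.clip((c[...,0]-90)/100,0,1)   # red channel: white/yellow bright","cv2.morphologyEx(np.clip((c[...,0]-(125 if n=='scene' else 90))/(60 if n=='scene' else 90),0,1),cv2.MORPH_CLOSE,np.ones((13,13)))")
s=s.replace("box(232,84,41.9,42)","box(232,84,32,42)")
s+='''
for n in('scene','top'):
  p=fit([n],A['head'],Bh,W['st'],[572,130,0],True)
  print(n,[round(float(((render(n,[p[0],p[1],np.radians(a)],Bh,W['st'][n])-A['head'][n])**2).sum()),1) for a in range(0,90,10)])
'''
open('fit0.py','w').write(s)
E
python3 fit0.py
```

```text
['scene'] jig [ 568.39 -126.19   19.78  116.35] head [571.13 130.38  22.84  10.41] stand [571.14 130.36 -21.78  67.56]
['top'] jig [ 570.97 -127.27   19.67   14.37] head [572.28 130.4    0.76   7.93] stand [573.69 130.34 -21.4   32.36]
['scene', 'top'] jig [ 569.45 -126.93   19.65  166.42] head [571.35 130.43  17.12  19.73] stand [572.36 130.2  -21.63 111.47]
scene [13.6, 11.7, 11.3, 12.0, 20.6, 14.4, 13.3, 14.2, 14.3]
top [8.2, 8.0, 8.6, 10.4, 12.0, 12.8, 13.0, 12.3, 11.8]
```

```bash
cat >> h.py <<'E'
def rel(x,y,z,yawdeg):
    s=ctrl.read_state(); p=s['eef_pos']; r,pt,a=s['tool_rot']
    from scipy.spatial.transform import Rotation as Ro
    d=Ro.from_euler('xyz',[r,pt,a]).as_matrix().T@(np.array([x,y,z])-p)/10
    sp=(np.degrees(a)-yawdeg+180)%360-180
    print('clock',round(s['clock'],2),'pos',np.round(p,2),'rot',np.round(s['tool_rot'],4),'F',np.round(s['force'],2),'w',round(s['width'],2),'gf',round(s['gripper_force'],1))
    print('rel cm',np.round(d,3),'spin',round(sp,2))
E
python3 -c "
from h import *
rel(571.5,130.4,160,19.7)"
```

```text
clock 0.6 pos [181.36 624.18 256.29] rot [-3.1415 -0.      2.8587] F [-0.22 -0.16 -0.39] w 85.3 gf 0.0
rel cm [-51.245 -36.527   9.631] spin 144.09
```

Call:
play_rows --pt "0.3 -51.2 -36.5 6 144" --pt "0.3 -51.2 -36.5 6 144" --pt "0.3 -51.2 -36.5 6 144" --pt "0.3 -51.2 -36.5 6 144" --pt "0.3 -51.2 -36.5 6 144" --pt "0.3 -51.2 -36.5 6 144" --pt "0.3 -51.2 -36.5 6 144" --pt "0.3 -51.2 -36.5 6 144" --pt "0.3 -51.2 -36.5 6 144" --pt "0.3 -51.2 -36.5 6 144"

```text
clock: 1.6
eef_pos: [491.0, 232.3, 209.0]
tool_rot: [3.141, -0.001, 1.353]
force: [0.8, 0.1, -0.7]
width: 59.9
gripper_force: 0.0
```

```bash
python3 -c "
from h import *
rel(571.5,130.4,130,19.7); print(ctrl.read_state()['qpos'])"
```

```text
clock 1.6 pos [491.05 232.29 208.98] rot [ 3.1411e+00 -9.0000e-04  1.3532e+00] F [ 0.83  0.15 -0.71] w 59.93 gf 0.0
rel cm [-8.218 10.052  7.896] spin 57.83
[-0.77577119  0.5715872   0.42897808  1.87726506 -0.33256931  0.76218936
 -0.38157487]
```

Call:
play_rows --pt "0.3 -8.2 10.05 7.9 58" --pt "0.3 -8.2 10.05 7.9 58" --pt "0.3 -8.2 10.05 7.9 58" --pt "0.3 -8.2 10.05 7.9 58" --pt "0.3 -8.2 10.05 7.9 58" --pt "0.3 -8.2 10.05 7.9 58" --pt "0.3 -8.2 10.05 7.9 58" --pt "0.3 -8.2 10.05 7.9 58" --pt "0.3 -8.2 10.05 7.9 58" --pt "0.3 -8.2 10.05 7.9 58"

```text
clock: 2.6
eef_pos: [571.0, 132.5, 129.9]
tool_rot: [-3.141, -0.0, 0.349]
force: [0.3, -0.3, -0.1]
width: 60.1
gripper_force: 0.0
```

```bash
python3 -c "
from h import *
rel(571.5,130.4,74,19.7); print(ctrl.read_state()['qpos'])"
```

```text
clock 2.6 pos [570.98 132.5  129.92] rot [-3.1413e+00 -3.0000e-04  3.4860e-01] F [ 0.3  -0.34 -0.14] w 60.12 gf 0.0
rel cm [-0.025  0.217  5.592] spin 0.27
[-0.6497503   0.79123097  0.62035498  1.82269638 -0.65719929  0.74414978
 -0.89034154]
```

Call:
play_rows --pt "0.3 0 0.2 0 0" --pt "0.3 0 0.2 1.5 0" --pt "0.3 0 0.2 3 0" --pt "0.3 0 0.2 4.5 0" --pt "0.3 0 0.2 5.5 0" --pt "0.3 0 0.2 5.5 0" --pt "0.3 0 0.2 5.5 0"

```text
clock: 3.3
eef_pos: [571.5, 130.2, 74.4]
tool_rot: [3.141, 0.001, 0.346]
force: [0.8, 0.5, 0.2]
width: 59.9
gripper_force: 0.0
```

```bash
python3 -c "
from h import *
im,D=ctrl.get_image('scene'); cv2.imwrite('pics/s1.png',cv2.resize(im[160:240,260:360,::-1],(750,600),interpolation=0))
rel(571.5,130.4,74,19.7)"
```

```text
clock 3.35 pos [571.89 130.22  74.89] rot [ 3.1412e+00 -3.0000e-04  3.4620e-01] F [-0.18  0.53 -0.06] w 60.28 gf 0.0
rel cm [-0.031 -0.03   0.089] spin 0.14
```

View pics/s1.png

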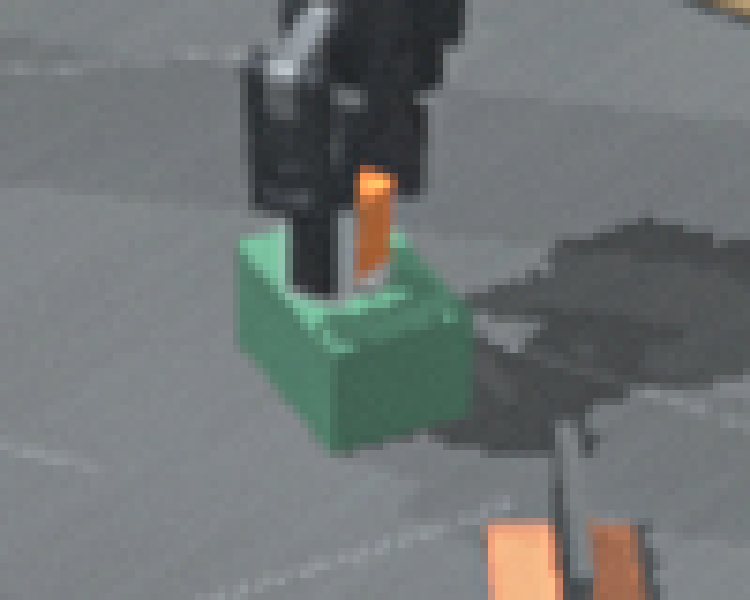

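The picture shows the near finger just beside the orange head, at zoomed (315,250) against (375,220), so the jaws straddle it. Closing.

Call:
play_rows --pt "0.6 0 0 0 0" --pt "0.7 0 0 0 0" --pt "0.8 0 0 0 0" --pt "0.9 0 0 0 0" --pt "1 0 0 0 0" --pt "1 0 0 0 0" --pt "1 0 0 0 0" --pt "1 0 0 0 0"

```text
clock: 4.15
eef_pos: [571.9, 130.6, 75.5]
tool_rot: [-3.141, -0.001, 0.346]
force: [-1.8, 0.4, 5.4]
width: 18.5
gripper_force: 58.6
```

```bash
python3 -c "
from h import *
rel(571.5,130.4,140,19.7)"
```

```text
clock 4.15 pos [571.95 130.56  75.51] rot [-3.1414e+00 -1.0000e-03  3.4650e-01] F [-1.82  0.43  5.4 ] w 18.55 gf 58.6
rel cm [-4.100e-02 -2.000e-03 -6.449e+00] spin 0.15
```

Call:
play_rows --pt "1 0 0 -0.5 0" --pt "1 0 0 -1.5 0" --pt "1 0 0 -3 0" --pt "1 0 0 -5 0" --pt "1 0 0 -7 0" --pt "1 0 0 -7 0"

```text
clock: 4.75
eef_pos: [573.6, 130.3, 148.2]
tool_rot: [3.14, -0.006, 0.346]
force: [0.4, 0.5, -0.2]
width: 18.9
gripper_force: 58.7
```

```bash
python3 -c "
from h import *
rel(509.4,-148.3,140,19.7)"
```

```text
clock 4.75 pos [573.58 130.3  148.2 ] rot [ 3.1404 -0.0056  0.3464] F [ 0.42  0.55 -0.24] w 18.9 gf 58.7
rel cm [-15.499  24.026   0.76 ] spin 0.15
```

Call:
play_rows --pt "1 -1.6 2.4 0 0" --pt "1 -4.2 6.5 0 0" --pt "1 -7 11 0 0" --pt "1 -9.9 15.4 0 0" --pt "1 -12.5 19.5 0 0" --pt "1 -14.5 22.5 0 0" --pt "1 -15.5 24 0 0" --pt "1 -15.5 24 0 0" --pt "1 -15.5 24 0 0"

```text
clock: 5.65
eef_pos: [507.2, -147.3, 144.6]
tool_rot: [-3.14, 0.0, 0.346]
force: [1.5, 1.1, -0.9]
width: 18.7
gripper_force: 58.8
```

```bash
python3 -c "
from h import *
rel(509.4,-148.3,110,19.7)
ims=[]
for n in('scene','top'):
    im,D=ctrl.get_image(n); np.savez(n+'1.npz',im=im,D=D)
    w=(160,190,300,295) if n=='scene' else (290,160,390,265)
    ims.append(cv2.resize(im[w[1]:w[3],w[0]:w[2],::-1],(400,400),interpolation=0))
cv2.imwrite('pics/m1.png',np.hstack(ims))"
```

```text
clock 5.65 pos [ 507.18 -147.26  144.55] rot [-3.1403e+00  1.0000e-04  3.4610e-01] F [ 1.47  1.1  -0.94] w 18.74 gf 58.8
rel cm [0.173 0.178 3.455] spin 0.13
```

View pics/m1.png

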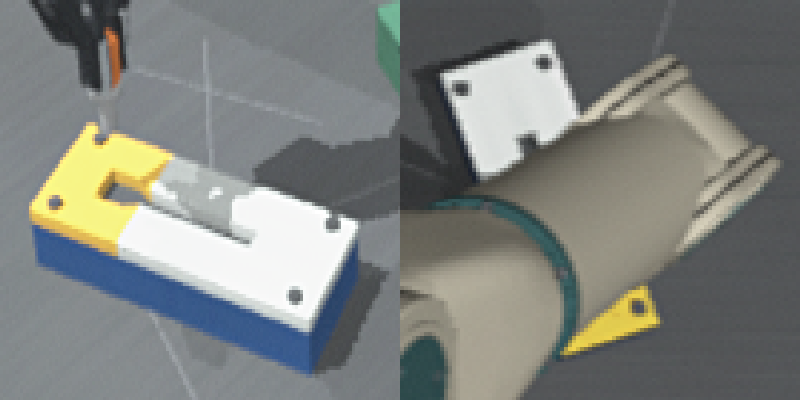

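The scene view shows the pin upright in the jaws above the yellow end, with the shank at about image (195,220). The top view is blocked by the arm. Moving down toward the mouth.

Call:
play_rows --pt "1 0.17 0.17 0.5 0" --pt "1 0.17 0.17 1.3 0" --pt "1 0.17 0.17 2.1 0" --pt "1 0.17 0.17 2.7 0" --pt "1 0.17 0.17 2.9 0" --pt "1 0.17 0.17 2.9 0"

```text
clock: 6.35
eef_pos: [509.1, -148.9, 115.3]
tool_rot: [-3.141, 0.001, 0.346]
force: [0.3, -0.5, -0.9]
width: 18.5
gripper_force: 58.7
```

```bash
python3 -c "
from h import *
rel(509.4,-148.3,96,19.7)
im,D=ctrl.get_image('scene'); np.savez('scene2.npz',im=im,D=D)
s=ctrl.read_state()['eef_pos']
q=proj('scene',[[s[0],s[1],h] for h in (s[2]-63.5,s[2]-35.5,s[2]-29.5)]); print(q)
w=(165,195,245,255)
v=cv2.resize(im[w[1]:w[3],w[0]:w[2],::-1],(800,600),interpolation=0)
for p in q: cv2.circle(v,tuple(int(t) for t in (p+.5-w[:2])*10),4,(255,0,255),-1)
for x,y,z in [(-64,0,32),(-40,0,42),(-78,14,42),(-78,-14,42),(-52,14,42),(-52,-14,42),(-40,7.5,42),(-40,-7.5,42)]:
    c,d=np.cos(np.radians(19.7)),np.sin(np.radians(19.7))
    p=proj('scene',[[569.7+c*x-d*y,-126.75+d*x+c*y,z]])[0]; cv2.circle(v,tuple(int(t) for t in (p+.5-w[:2])*10),4,(0,0,255),-1)
cv2.imwrite('pics/m2.png',v)"
```

```text
clock 6.35 pos [ 509.14 -148.93  115.29] rot [-3.1411e+00  9.0000e-04  3.4630e-01] F [ 0.3  -0.49 -0.94] w 18.5 gf 58.7
rel cm [ 0.047 -0.05   1.928] spin 0.14
[[199.53066036 234.87408384]
 [198.13119969 224.63779362]
 [197.82575413 222.40434326]]
```

View pics/m2.png

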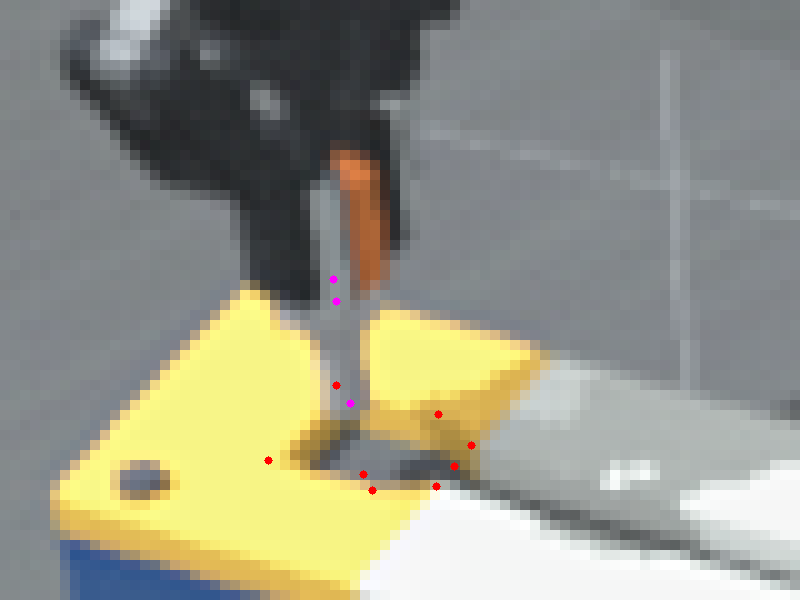

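The pin's tip, zoomed (350,420), is right above the mouth and the pin is upright. Lowering it.

Call:
play_rows --pt "1 0.05 -0.05 0.5 0" --pt "1 0.05 -0.05 1 0" --pt "1 0.05 -0.05 1.4 0" --pt "1 0.05 -0.05 1.6 0" --pt "1 0.05 -0.05 1.7 0" --pt "1 0.05 -0.05 1.7 0" --pt "1 0.05 -0.05 1.7 0"

```text
clock: 7.1
eef_pos: [509.8, -148.4, 98.9]
tool_rot: [3.142, -0.0, 0.346]
force: [-0.6, 0.2, -1.5]
width: 18.4
gripper_force: 58.7
```

Call:
play_rows --pt "1 0 0 0.05 0" --pt "1 0 0 0.1 0" --pt "1 0 0 0.1 0"

```text
clock: 7.4
eef_pos: [509.8, -148.3, 97.8]
tool_rot: [-3.142, -0.0, 0.347]
force: [0.9, 0.0, -0.7]
width: 18.8
gripper_force: 58.7
```

Call:
play_rows --pt "1 0 0 0.05 0" --pt "1 0 0 0.1 0" --pt "1 0 0 0.1 0" --pt "1 0 0 0.1 0"

```text
clock: 7.8
eef_pos: [509.8, -148.3, 96.8]
tool_rot: [-3.142, 0.0, 0.346]
force: [-0.6, -0.7, -0.9]
width: 18.6
gripper_force: 58.7
```

Call:
play_rows --pt "1 0 0 0.05 0" --pt "1 0 0 0.1 0" --pt "1 0 0 0.1 0" --pt "1 0 0 0.1 0"

```text
clock: 8.2
eef_pos: [509.8, -148.3, 95.8]
tool_rot: [-3.142, 0.0, 0.346]
force: [0.5, -0.2, -1.2]
width: 18.8
gripper_force: 58.7
```

Call:
play_rows --pt "1 0 0 0.05 0" --pt "1 0 0 0.05 0" --pt "1 0 0 0.05 0"

```text
clock: 8.5
eef_pos: [509.8, -148.3, 95.5]
tool_rot: [3.142, -0.0, 0.346]
force: [-0.9, 1.1, 2.3]
width: 18.6
gripper_force: 59.1
```

Call:
play_rows --pt "1 0 0 0.05 0" --pt "1 0 0 0.05 0" --pt "1 0 0 0.05 0"

```text
clock: 8.8
eef_pos: [509.9, -148.4, 95.4]
tool_rot: [-3.142, -0.001, 0.346]
force: [-0.7, 1.2, 6.6]
width: 18.8
gripper_force: 59.5
```

Call:
play_rows --pt "1 0 0 0.05 0" --pt "1 0 0 0.05 0" --pt "1 0 0 0.05 0"

```text
clock: 9.1
eef_pos: [510.0, -148.4, 95.3]
tool_rot: [-3.141, -0.001, 0.346]
force: [-2.1, 0.5, 9.7]
width: 18.7
gripper_force: 59.8
```

Call:
play_rows --pt "1 0.1 0 0 0" --pt "1 0.3 0 0 0" --pt "1 0.5 0 0 0" --pt "1 0.7 0 0 0" --pt "1 0.9 0 0 0" --pt "1 1.0 0 0 0" --pt "1 1.0 0 0 0"

```text
clock: 9.8
eef_pos: [517.6, -146.3, 95.1]
tool_rot: [3.141, 0.002, 0.345]
force: [-5.0, -0.7, 11.5]
width: 17.0
gripper_force: 58.7
```

Call:
play_rows --pt "1 0.1 0 0 0" --pt "1 0.2 0 0 0" --pt "1 0.3 0 0 0" --pt "1 0.4 0 0 0" --pt "1 0.5 0 0 0" --pt "1 0.5 0 0 0"

```text
clock: 10.4
eef_pos: [521.6, -145.0, 95.1]
tool_rot: [3.141, 0.003, 0.345]
force: [-6.7, -2.1, 12.0]
width: 16.9
gripper_force: 58.8
```

```bash
python3 -c "
from h import *
rel(521.6,-145,95,19.7)
im,D=ctrl.get_image('scene')
w=(165,195,245,255)
cv2.imwrite('pics/m3.png',cv2.resize(im[w[1]:w[3],w[0]:w[2],::-1],(800,600),interpolation=0))"
```

```text
clock 10.4 pos [ 521.62 -145.     95.06] rot [3.1414e+00 3.1000e-03 3.4490e-01] F [-6.69 -2.09 11.98] w 16.91 gf 58.8
rel cm [-0.002 -0.     0.006] spin 0.06
```

View pics/m3.png

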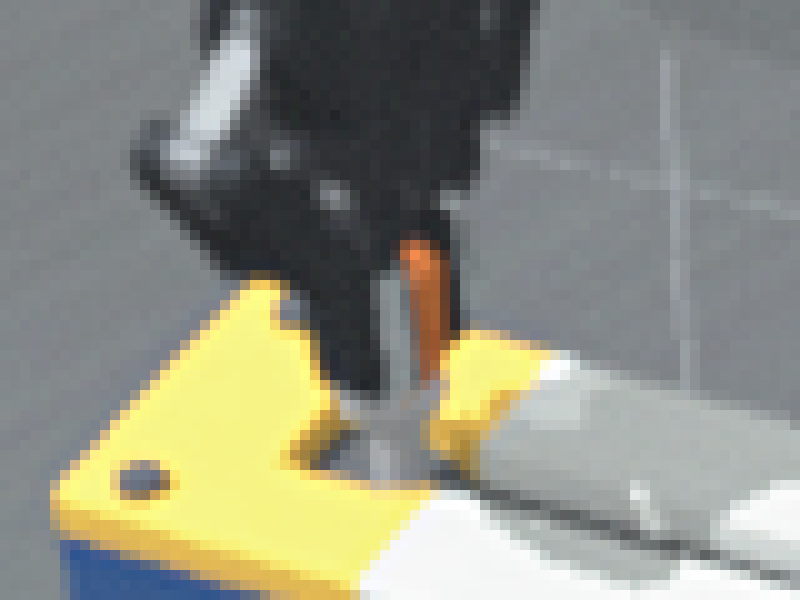

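The pin sits in the mouth, roughly upright, with its shank at zoomed (395,440). I'll continue with slightly less down force and a small lateral correction.

Call:
play_rows --pt "1 0.1 -0.05 -0.03 0" --pt "1 0.3 -0.05 -0.03 0" --pt "1 0.5 -0.05 -0.03 0" --pt "1 0.7 -0.05 -0.03 0" --pt "1 0.8 -0.05 -0.03 0" --pt "1 0.8 -0.05 -0.03 0"

```text
clock: 11.05
eef_pos: [529.9, -141.4, 95.2]
tool_rot: [3.141, 0.002, 0.345]
force: [-4.5, -1.9, 9.1]
width: 16.8
gripper_force: 58.7
```

Call:
play_rows --pt "1 0.1 0 0 0" --pt "1 0.3 0 0 0" --pt "1 0.5 0 0 0" --pt "1 0.7 0 0 0" --pt "1 0.8 0 0 0" --pt "1 0.8 0 0 0"

```text
clock: 11.65
eef_pos: [537.1, -138.6, 95.2]
tool_rot: [3.142, 0.002, 0.345]
force: [-4.6, -1.9, 9.2]
width: 16.8
gripper_force: 58.9
```

Call:
play_rows --pt "1 0.2 0 0 0" --pt "1 0.5 0 0 0" --pt "1 0.8 0 0 0" --pt "1 1.1 0 0 0" --pt "1 1.4 0 0 0" --pt "1 1.6 0 0 0" --pt "1 1.8 0 0 0" --pt "1 2.0 0 0 0" --pt "1 2.0 0 0 0"

```text
clock: 12.55
eef_pos: [556.2, -131.8, 95.2]
tool_rot: [3.141, 0.002, 0.346]
force: [-3.4, -2.2, 8.4]
width: 17.0
gripper_force: 58.8
```

Call:
play_rows --pt "1 0.1 0 0 0" --pt "1 0.2 0 0 0" --pt "1 0.3 0 0 0" --pt "1 0.4 0 0 0" --pt "1 0.4 0 0 0"

```text
clock: 13.05
eef_pos: [559.7, -130.5, 95.2]
tool_rot: [3.141, 0.002, 0.345]
force: [-4.7, -1.7, 9.7]
width: 17.3
gripper_force: 58.8
```

Call:
play_rows --pt "1 0.1 0 0 0" --pt "1 0.2 0 0 0" --pt "1 0.3 0 0 0" --pt "1 0.4 0 0 0" --pt "1 0.4 0 0 0"

```text
clock: 13.55
eef_pos: [563.5, -129.2, 95.2]
tool_rot: [3.141, 0.002, 0.345]
force: [-4.9, -1.9, 8.1]
width: 16.8
gripper_force: 58.8
```

Call:
play_rows --pt "1 0.1 0 0 0" --pt "1 0.2 0 0 0" --pt "1 0.3 0 0 0" --pt "1 0.3 0 0 0"

```text
clock: 13.95
eef_pos: [566.4, -128.2, 95.2]
tool_rot: [3.141, 0.002, 0.346]
force: [-4.0, -1.2, 9.4]
width: 17.0
gripper_force: 58.8
```

Call:
play_rows --pt "1 0.1 0 0 0" --pt "1 0.2 0 0 0" --pt "1 0.3 0 0 0" --pt "1 0.3 0 0 0"

```text
clock: 14.35
eef_pos: [569.2, -127.1, 95.2]
tool_rot: [3.141, 0.002, 0.346]
force: [-4.9, -1.2, 8.1]
width: 17.0
gripper_force: 58.8
```

Call:
play_rows --pt "1 0.1 0 0 0" --pt "1 0.2 0 0 0" --pt "1 0.3 0 0 0" --pt "1 0.3 0 0 0"

```text
clock: 14.75
eef_pos: [572.0, -126.2, 95.2]
tool_rot: [3.141, 0.002, 0.345]
force: [-4.3, -0.8, 8.2]
width: 16.8
gripper_force: 58.8
```

Call:
play_rows --pt "1 0.1 0 0 0" --pt "1 0.2 0 0 0" --pt "1 0.3 0 0 0" --pt "1 0.3 0 0 0"

```text
clock: 15.15
eef_pos: [574.9, -125.1, 95.2]
tool_rot: [3.141, 0.002, 0.346]
force: [-3.7, -1.6, 8.9]
width: 17.0
gripper_force: 58.8
```

Call:
play_rows --pt "1 0.1 0 0 0" --pt "1 0.2 0 0 0" --pt "1 0.3 0 0 0" --pt "1 0.3 0 0 0"

```text
clock: 15.55
eef_pos: [577.7, -124.1, 95.2]
tool_rot: [3.141, 0.002, 0.346]
force: [-4.6, -1.6, 8.9]
width: 16.7
gripper_force: 58.8
```

Call:
play_rows --pt "1 0.1 0 0 0" --pt "1 0.2 0 0 0" --pt "1 0.3 0 0 0" --pt "1 0.3 0 0 0"

```text
clock: 15.95
eef_pos: [580.5, -123.1, 95.2]
tool_rot: [3.141, 0.002, 0.346]
force: [-3.8, -0.9, 7.9]
width: 16.9
gripper_force: 58.8
```

Call:
play_rows --pt "1 0.1 0 0 0" --pt "1 0.2 0 0 0" --pt "1 0.3 0 0 0" --pt "1 0.3 0 0 0"

```text
clock: 16.35
eef_pos: [583.4, -122.1, 95.2]
tool_rot: [3.141, 0.002, 0.346]
force: [-4.1, -1.3, 8.6]
width: 17.0
gripper_force: 58.8
```

Call:
play_rows --pt "1 0.1 0 0 0" --pt "1 0.2 0 0 0" --pt "1 0.3 0 0 0" --pt "1 0.3 0 0 0"

```text
clock: 16.75
eef_pos: [586.3, -121.1, 95.2]
tool_rot: [3.141, 0.002, 0.346]
force: [-4.8, -1.4, 8.5]
width: 17.0
gripper_force: 58.8
```

Call:
play_rows --pt "1 0.1 0 0 0" --pt "1 0.2 0 0 0" --pt "1 0.3 0 0 0" --pt "1 0.3 0 0 0"

```text
clock: 17.15
eef_pos: [589.1, -120.0, 95.2]
tool_rot: [3.141, 0.002, 0.346]
force: [-5.0, -2.8, 9.0]
width: 16.9
gripper_force: 58.8
```

Call:
play_rows --pt "1 0.1 0 0 0" --pt "1 0.2 0 0 0" --pt "1 0.3 0 0 0" --pt "1 0.3 0 0 0"

```text
clock: 17.55
eef_pos: [592.0, -119.0, 95.1]
tool_rot: [3.141, 0.002, 0.346]
force: [-3.5, -0.3, 7.1]
width: 16.9
gripper_force: 58.7
```

Call:
play_rows --pt "1 0.1 0 0 0" --pt "1 0.2 0 0 0" --pt "1 0.3 0 0 0" --pt "1 0.3 0 0 0"

```text
clock: 17.95
eef_pos: [595.3, -117.8, 95.0]
tool_rot: [3.141, 0.002, 0.346]
force: [-3.3, -1.5, 4.9]
width: 17.0
gripper_force: 58.5
```

Call:
play_rows --pt "1 0.1 0 0 0" --pt "1 0.2 0 0 0" --pt "1 0.2 0 0 0"

```text
clock: 18.25
eef_pos: [598.3, -115.5, 94.3]
tool_rot: [-3.141, -0.0, 0.347]
force: [1.0, -0.1, -1.3]
width: 17.0
gripper_force: 58.5
```

It has dropped: the force is gone and z fell. Lowering gently.

Call:
play_rows --pt "1 0.0 0 0.05 0" --pt "1 0.0 0 0.1 0" --pt "1 0 0 0.15 0" --pt "1 0 0 0.15 0"

```text
clock: 18.65
eef_pos: [598.0, -115.7, 92.9]
tool_rot: [-3.141, 0.0, 0.347]
force: [0.2, -0.0, -0.1]
width: 17.1
gripper_force: 58.5
```

Call:
play_rows --pt "1 0 0 0.1 0" --pt "1 0 0 0.2 0" --pt "1 0 0 0.3 0" --pt "1 0 0 0.3 0"

```text
clock: 19.05
eef_pos: [598.2, -115.7, 90.0]
tool_rot: [-3.141, -0.0, 0.347]
force: [0.0, 0.7, -0.9]
width: 16.8
gripper_force: 58.5
```

Call:
play_rows --pt "1 0 0 0.1 0" --pt "1 0 0 0.2 0" --pt "1 0 0 0.3 0" --pt "1 0 0 0.3 0"

```text
clock: 19.45
eef_pos: [598.1, -115.8, 87.0]
tool_rot: [-3.141, -0.0, 0.347]
force: [0.5, 1.3, -0.4]
width: 16.8
gripper_force: 58.5
```

Call:
play_rows --pt "1 0 0 0.1 0" --pt "1 0 0 0.2 0" --pt "1 0 0 0.3 0" --pt "1 0 0 0.4 0" --pt "1 0 0 0.5 0" --pt "1 0 0 0.5 0"

```text
clock: 20.05
eef_pos: [598.1, -115.8, 81.9]
tool_rot: [-3.141, -0.0, 0.347]
force: [1.0, 0.5, -2.0]
width: 17.1
gripper_force: 58.5
```

Call:
play_rows --pt "1 0 0 0.1 0" --pt "1 0 0 0.2 0" --pt "1 0 0 0.3 0" --pt "1 0 0 0.3 0"

```text
clock: 20.45
eef_pos: [598.1, -115.8, 79.0]
tool_rot: [-3.142, -0.0, 0.347]
force: [1.5, 1.4, -0.7]
width: 16.9
gripper_force: 58.5
```

Call:
play_rows --pt "1 0 0 0.05 0" --pt "1 0 0 0.1 0" --pt "1 0 0 0.15 0" --pt "1 0 0 0.15 0"

```text
clock: 20.85
eef_pos: [598.1, -115.9, 77.5]
tool_rot: [-3.142, -0.0, 0.346]
force: [2.2, 1.4, -0.3]
width: 17.2
gripper_force: 58.6
```

Call:
play_rows --pt "1 0 0 0.05 0" --pt "1 0 0 0.1 0" --pt "1 0 0 0.1 0"

```text
clock: 21.15
eef_pos: [598.1, -115.9, 77.4]
tool_rot: [-3.141, -0.001, 0.346]
force: [-0.2, 1.2, 6.3]
width: 16.8
gripper_force: 59.6
```

Call:
play_rows --pt "1 0 0 0.05 0" --pt "1 0 0 0.05 0"

```text
clock: 21.35
eef_pos: [598.1, -115.9, 77.3]
tool_rot: [-3.141, -0.001, 0.346]
force: [-0.9, 3.4, 9.0]
width: 17.0
gripper_force: 60.1
```

Call:
play_rows --pt "0.7 0 0 -0.05 0" --pt "0.6 0 0 -0.1 0" --pt "0.5 0 0 -0.1 0" --pt "0.5 0 0 -0.1 0" --pt "0.5 0 0 -0.1 0"

```text
clock: 21.85
eef_pos: [597.8, -116.1, 76.9]
tool_rot: [3.142, 0.001, 0.346]
force: [0.0, 0.6, -0.6]
width: 43.0
gripper_force: 0.0
```

Call:
play_rows --pt "0.5 0 0 -0.5 0" --pt "0.5 0 0 -1.5 0" --pt "0.5 0 0 -3 0" --pt "0.5 0 0 -5 0" --pt "0.5 0 0 -8 0" --pt "0.5 0 0 -10 0" --pt "0.5 0 0 -10 0"

```text
clock: 22.55
eef_pos: [600.1, -116.9, 181.5]
tool_rot: [3.138, -0.006, 0.346]
force: [1.2, -0.3, -0.4]
width: 42.4
gripper_force: 0.0
```

```bash
python3 -c "
from h import *
rel(521.6,-145,95,19.7)
im,D=ctrl.get_image('scene')
w=(190,200,290,275)
cv2.imwrite('pics/m4.png',cv2.resize(im[w[1]:w[3],w[0]:w[2],::-1],(800,600),interpolation=0))
print(maskpts('scene',(im[...,0].astype(int)-im[...,1]>60)&(im[...,2]<90)&(np.arange(420)[:,None]>200)&(np.arange(420)[:,None]<275)&(np.arange(560)>200)&(np.arange(560)<290),D).round().tolist()[:5])"
```

```text
clock 22.55 pos [ 600.08 -116.93  181.46] rot [ 3.1377 -0.006   0.3464] F [ 1.21 -0.3  -0.43] w 42.45 gf 0.0
rel cm [-8.387 -0.057  8.596] spin 0.15
[[606.0, -112.0, 78.0], [607.0, -113.0, 76.0], [597.0, -126.0, 76.0], [608.0, -117.0, 76.0], [606.0, -113.0, 73.0]]
```

View pics/m4.png

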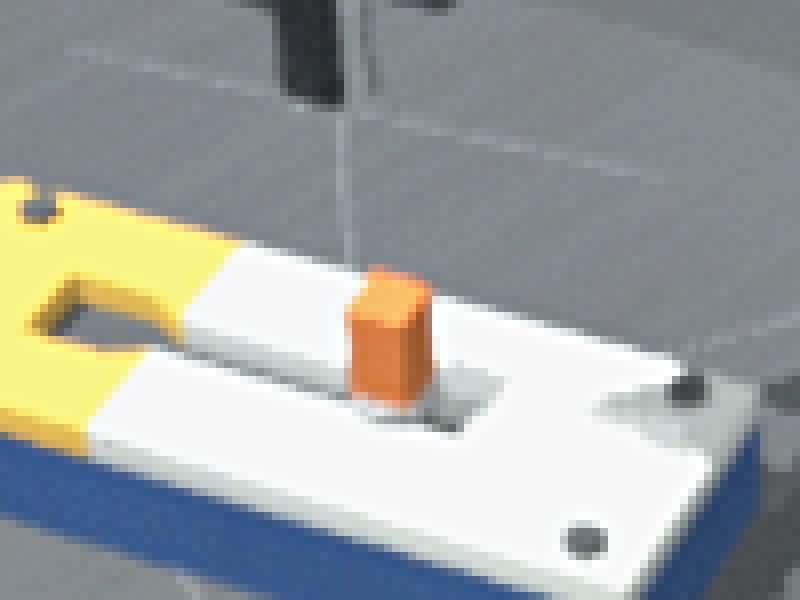

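The pin stands upright in the slot with its collar on the cover and the head at zoomed (390,340). The head top measures about 78 mm, as expected when home, and the gripper is clear. Handing in.

```bash
python3 -c "
from cell import ctrl
print(ctrl.finish_job())"
```

```text
the job is handed in; nothing more can be done
None
```

The pin slid down the slot and dropped into the hole. It was pressed home with its collar on the cover and released at about 22 s; the job is handed in, with no verdict returned.

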